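Set the stock flaps of the press-die racks

ROBOT

A 6-joint arm with a two-finger parallel gripper is mounted at the origin on a cart in front of the work surface, level with it; the furniture and walls round the work are solid. World frame = base frame: x ahead of the robot, y to its left, z up, the work surface at z = 0. Lengths are in m, angles in degrees, forces in N, time in s.
With the tool pointing down it reaches from about 0.325 to 0.775 m from the base axis. Payload 5.5 kg.
Tool frame: the origin (TCP) lies at the very end of the fingers, on their centre line; the grasp point (between the pads) lies 19 mm behind it; z points along the fingers, y is the line along which they close (so a half turn about z gives the same grasp; the last joint's range is limited). The gripper opens to 85 mm and grips with 20 to 120 N. Pads are 22 mm wide; open, the fingers measure 114 mm over their backs; the gripper's body (76 mm by 85 mm) begins 54 mm behind the grasp point. The pads swing forward as they close: fully open they stand 13 mm farther back than shut.
Start: joints at [-78.707, 5.22, 70.514, -0, 104.267, -3.249], TCP at [0.151, -0.581, 0.231] pointing down, gripper open.
Joint ranges: [-164.24, 164.24], [-49.07, 125.15], [9.68, 141.18], [-86.29, 266.29], [3.28, 154.24], [-151.56, 151.56]. Speed limits (degrees/s): [147.25, 147.25, 172.46, 180, 180, 180].

INTERFACE

Orientations are given as a 3x3 rotation matrix whose columns are the frame's x, y, z axes.
In Python, from rig import bot gives the robot as it stands. The module is installed in compiled form; this text tells all that it offers.
- The arm moves only by the shell command python3 -m crank 'ROWS' [FORCE]. ROWS is JSON, a list of rows, each a list of 7 numbers: the opening, from 0 (shut) to 1 (fully open), then the shift along the world's x, y, z in m, then the turn, a rotation vector about the world's x, y, z in rad. A call has 1 to 20 rows; each row is the pose to reach, as a shift and turn from the pose commanded when the call began; what a row does not reach only later rows make up. A row lasts 1/8 s, in which the tool goes at most 62.5 mm and 10.7 degrees, less where a joint would pass 70% of its speed; a pose out of reach is approached as far as the arm can. A call with a gripper value outside its range is refused whole. The fingers move at their own pace and stop on an object; FORCE is the grip in N (left out, the last holds). Time passes only in rows, so rows that repeat a pose let the fingers close. It gives the time, the measured TCP pose, the force, the opening and the grip force at its end, in the units of the state.
- bot.state(): the state, without advancing time (a new reading comes with each control period).
- bot.capture(name): name is "scene" or "top"; returns a dict with "frame" (480x640x3 uint8, red, green, blue), "fx", "fy", "cx", "cy" (pixels), "k1" (the pictures are not rectified: a ray, as slopes to the right and down, at radius r is drawn at 1 + k1 r^2 times it, then the intrinsics apply), "xyz" and "attitude" of the camera in the world. Camera axes: x right, y up, looking along -z (the intrinsics and any distortion apply to the point x, -y, -z); pixel columns grow to the right and rows downward; lengths in m; the calibration is good to about 2 mm. A picture is of the moment at which its call begins. There is no depth.
- bot.hand_in(): hands the job in; it is judged then, once.
The state is a dict: "time": time; "joints": joint angles; "qvel": joint speeds; "effort": joint torques, N m; "tcp_pos": TCP position; "orientation": TCP orientation; "ft_force": force on the tool from outside, world axes, zero at the start; "moment": the same for the moment, N m; "finger_gap": opening from 0.0 (shut) to 1.0 (fully open); "grasp_force": force on a finger pad.
Only numpy, scipy, OpenCV 4.12 (cv2) and the standard library are available. Lean on these libraries where they do the work, as an engineer would, in place of code of your own. Each camera call takes 0.05 s, during which the arm holds its last target. There are 200 camera calls.

TASK

On each of the four wooden tiles a hinged status flap stands at the left of a small two-pocket die rack: a flap tipped away from the robot shows its disc and means that the rack beside it is full, a flap tipped towards the robot shows its bar and means 'reorder'. Flip over the flaps that are wrong by pushing them gently with the fingertips, gripping nothing, so that only the racks with a die in both pockets show the disc and every rack with an empty pocket shows the bar. Leave the dies and everything else on the bench as they stand.

Things in the scene. Friction and masses are not known exactly. Their poses are not given: they have to be found in the camera images.
- tag_a (a joint): Hinge angle of a flap: 0 upright; +0.75 rad (stop) tipped back, away from the robot, its robot-side face with the raised disc lying upward; -0.75 rad (stop) tipped towards the robot, its far face with the raised bar lying upward. Past upright it falls by its weight (15 to 31 g, hardly any friction) to the nearer stop; a fraction of a newton turns it.
- stand_a: Fixed stand of flap tag_a, place in the row varies; origin mid-foot, 8 mm above bench. Hinge pin along its y (the row), 26 mm above origin; x points away from the robot. Flap: aluminium, 34 mm wide, 4 thick, reaches 38 from pin; free edge 62 mm above bench and 26 beside the pin at a stop, 72 above bench upright. -x face: dark disc 21 mm; +x face: dark bar 28x6. Ears 40 mm apart, 39 above bench.
- rack_a: Grey fixed rack, 60 x 31 x 10 mm, two open pockets, one behind the other (27 mm inside, centres 14.5 mm either side of its middle along its x axis); origin under its middle, 8 mm above the bench. It shares a wooden tile with one flap: it stands on the right (-y) of that flap, centres 39.5 mm apart. Which rack is beside which flap varies; full when a die lies in both pockets. Tiles 88 mm apart.
- tag_b (a joint): Hinge angle of a flap: 0 upright; +0.75 rad (stop) tipped back, away from the robot, its robot-side face with the raised disc lying upward; -0.75 rad (stop) tipped towards the robot, its far face with the raised bar lying upward. Past upright it falls by its weight (15 to 31 g, hardly any friction) to the nearer stop; a fraction of a newton turns it.
- stand_b: Fixed stand of flap tag_b, place in the row varies; origin mid-foot, 8 mm above bench. Hinge pin along its y (the row), 26 mm above origin; x points away from the robot. Flap: aluminium, 34 mm wide, 4 thick, reaches 38 from pin; free edge 62 mm above bench and 26 beside the pin at a stop, 72 above bench upright. -x face: dark disc 21 mm; +x face: dark bar 28x6. Ears 40 mm apart, 39 above bench.
- rack_b: Grey fixed rack, 60 x 31 x 10 mm, two open pockets, one behind the other (27 mm inside, centres 14.5 mm either side of its middle along its x axis); origin under its middle, 8 mm above the bench. It shares a wooden tile with one flap: it stands on the right (-y) of that flap, centres 39.5 mm apart. Which rack is beside which flap varies; full when a die lies in both pockets. Tiles 88 mm apart.
- tag_c (a joint): Hinge angle of a flap: 0 upright; +0.75 rad (stop) tipped back, away from the robot, its robot-side face with the raised disc lying upward; -0.75 rad (stop) tipped towards the robot, its far face with the raised bar lying upward. Past upright it falls by its weight (15 to 31 g, hardly any friction) to the nearer stop; a fraction of a newton turns it.
- stand_c: Fixed stand of flap tag_c, place in the row varies; origin mid-foot, 8 mm above bench. Hinge pin along its y (the row), 26 mm above origin; x points away from the robot. Flap: aluminium, 34 mm wide, 4 thick, reaches 38 from pin; free edge 62 mm above bench and 26 beside the pin at a stop, 72 above bench upright. -x face: dark disc 21 mm; +x face: dark bar 28x6. Ears 40 mm apart, 39 above bench.
- rack_c: Grey fixed rack, 60 x 31 x 10 mm, two open pockets, one behind the other (27 mm inside, centres 14.5 mm either side of its middle along its x axis); origin under its middle, 8 mm above the bench. It shares a wooden tile with one flap: it stands on the right (-y) of that flap, centres 39.5 mm apart. Which rack is beside which flap varies; full when a die lies in both pockets. Tiles 88 mm apart.
- tag_d (a joint): Hinge angle of a flap: 0 upright; +0.75 rad (stop) tipped back, away from the robot, its robot-side face with the raised disc lying upward; -0.75 rad (stop) tipped towards the robot, its far face with the raised bar lying upward. Past upright it falls by its weight (15 to 31 g, hardly any friction) to the nearer stop; a fraction of a newton turns it.
- stand_d: Fixed stand of flap tag_d, place in the row varies; origin mid-foot, 8 mm above bench. Hinge pin along its y (the row), 26 mm above origin; x points away from the robot. Flap: aluminium, 34 mm wide, 4 thick, reaches 38 from pin; free edge 62 mm above bench and 26 beside the pin at a stop, 72 above bench upright. -x face: dark disc 21 mm; +x face: dark bar 28x6. Ears 40 mm apart, 39 above bench.
- rack_d: Grey fixed rack, 60 x 31 x 10 mm, two open pockets, one behind the other (27 mm inside, centres 14.5 mm either side of its middle along its x axis); origin under its middle, 8 mm above the bench. It shares a wooden tile with one flap: it stands on the right (-y) of that flap, centres 39.5 mm apart. Which rack is beside which flap varies; full when a die lies in both pockets. Tiles 88 mm apart.
- die_a_n: White press die, a ring 25 mm across and 10 mm high, loose in a pocket of one of the racks, its top at most 24 mm above the bench; origin at the centre of its underside. Must stay where it is.
- die_a_f: White press die, a ring 25 mm across and 10 mm high, loose in a pocket of one of the racks, its top at most 24 mm above the bench; origin at the centre of its underside. Must stay where it is.
- die_b_n: Steel press die, a ring 22 mm across and 14 mm high, loose in a pocket of one of the racks, its top at most 24 mm above the bench; origin at the centre of its underside. Must stay where it is.
- die_b_f: Steel press die, a ring 22 mm across and 14 mm high, loose in a pocket of one of the racks, its top at most 24 mm above the bench; origin at the centre of its underside. Must stay where it is.
- die_c_n: White press die, a ring 25 mm across and 10 mm high, loose in a pocket of one of the racks, its top at most 24 mm above the bench; origin at the centre of its underside. Must stay where it is.
- die_c_f: White press die, a ring 25 mm across and 10 mm high, loose in a pocket of one of the racks, its top at most 24 mm above the bench; origin at the centre of its underside. Must stay where it is.
- die_d_f: Steel press die, a ring 22 mm across and 14 mm high, loose in a pocket of one of the racks, its top at most 24 mm above the bench; origin at the centre of its underside. Must stay where it is.
- spare_die: Black press die, 21 mm across, 11 mm high, loose on the bench close behind the wooden tiles, in no rack. Bystander; origin at the centre of its underside.
- tin: Round tin, 48 mm across, 22 mm high, loose on the bench off the right end of the row of tiles. Bystander; origin under its centre.
- loupe: Black eye loupe, 37 mm across, 31 mm high, loose on the bench off the left end of the row of tiles. Bystander; origin under its centre.
- blower: Rubber dust blower, 51 mm across, 106 mm high, standing on the left of the bench. Bystander; origin under its centre.
- tweezers: Steel tweezers, 125 mm long, lying on the left of the bench. Bystander; origin under the middle.

How it is judged:
By the outcome, as a careful person would: the job done as asked, in the order asked, and still so for the second after the job is handed in, with the robot touching nothing.
It also fails if it takes over 48 s, if anything falls off the work surface, if the arm or the gripper's body presses on something with over 40 N, if the wrist force passes 120 N, or if a joint passes its speed limit or range.

## Working session

There is one attempt and no reset: what is moved stays moved. The work goes in short steps, Python scripts to look and compute and a shell command to move; the robot and the scene stay as the last step left them, time stands still between calls to the robot, and variables do not carry over. Pictures are saved under pics/ and viewed, at most 10 in all, crops included, and the job is handed in when it is done.

```bash
mkdir -p pics; cat > h.py <<'E'
import numpy as np, cv2
from rig import bot
def ray(c,u,v):
    K=np.array([[c['fx'],0,c['cx']],[0,c['fy'],c['cy']],[0,0,1]])
    x,y=cv2.undistortPoints(np.array([[[u,v]]],float),K,np.array([c['k1'],0,0,0.]))[0,0]
    return np.array(c['xyz']),np.array(c['attitude']).reshape(3,3)@np.array([x,-y,-1.])
def onz(c,u,v,z):
    o,d=ray(c,u,v); return o+d*(z-o[2])/d[2]
E
python3 - <<'E'
from h import *
import pickle
for n in("scene","top"):
    c=bot.capture(n);pickle.dump(c,open(n+'.pkl','wb'));cv2.imwrite(f'pics/{n}1.png',c['frame'][...,::-1])
    print(n,c['xyz'],c['attitude'],c['fx'],c['k1'])
print(bot.state()['time'],bot.state()['tcp_pos'],bot.state()['orientation'])
E
```

```text
scene [ 0.05291825 -0.74414273  0.63556117] [[ 0.87163844  0.27225814 -0.40758058]
 [-0.48977014  0.51649041 -0.70239794]
 [ 0.0192779   0.81185784  0.5835368 ]] 457.80642422747025 -0.08437490834704253
top [ 0.33247257 -0.03709797  1.40676701] [[ 0.02615698  0.99485791 -0.0978445 ]
 [-0.9995192   0.02439768 -0.01913423]
 [-0.01664866  0.09829795  0.99501776]] 616.7926802301638 0.024616553009178487
0.1 [ 0.15058633 -0.5805335   0.23024293] [[ 9.67972536e-01  2.51055870e-01 -3.45211478e-04]
 [ 2.51056084e-01 -9.67970924e-01  1.77017343e-03]
 [ 1.10257757e-04 -1.80014670e-03 -9.99998374e-01]]
```

View pics/scene1.png

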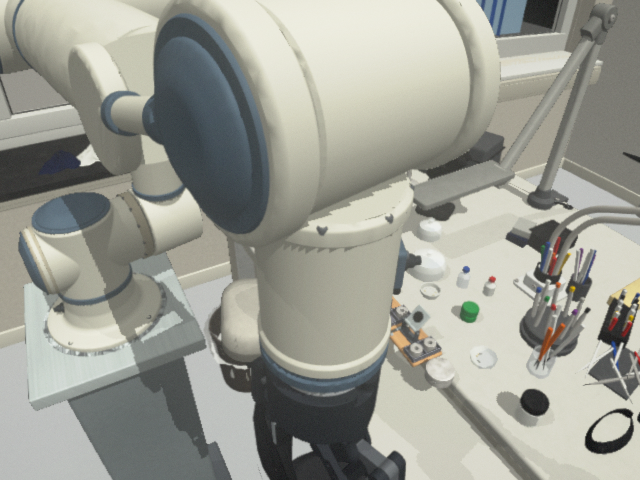

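View pics/top1.png

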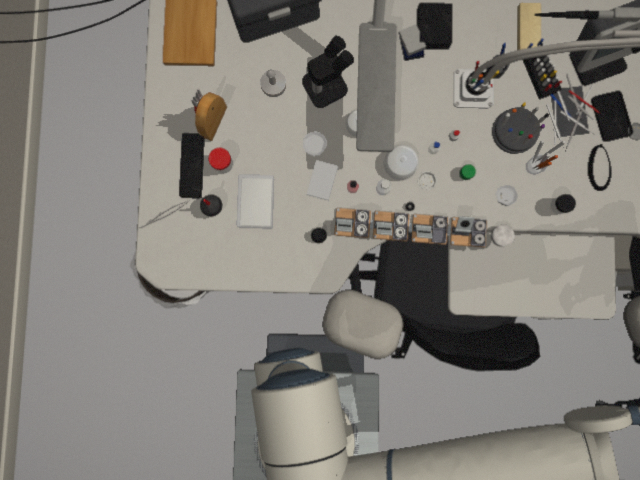

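```bash
python3 - <<'E'
from h import *
import pickle
c=pickle.load(open('top.pkl','rb'))
f=c['frame'][...,::-1]
cv2.imwrite('pics/crop.png',cv2.resize(f[195:255,305:520],(798,223),interpolation=cv2.INTER_CUBIC))
hsv=cv2.cvtColor(np.ascontiguousarray(f),cv2.COLOR_BGR2HSV)
m=cv2.inRange(hsv,(5,90,80),(25,255,255)); m[:200]=0;m[250:]=0;m[:,:320]=0;m[:,500:]=0
n,l,s,ce=cv2.connectedComponentsWithStats(m)
for i in range(1,n):
    if s[i,4]>15: print(s[i],ce[i],onz(c,*ce[i],.008))
E
```

```text
[336 209  20  11 160] [345.65    213.26875] [ 0.50960514 -0.07557753  0.008     ]
[374 212  20  10 168] [384.26190476 216.4047619 ] [ 0.50451245 -0.16363777  0.008     ]
[413 215  20  10 168] [422.75595238 219.43452381] [ 0.49966907 -0.2510684   0.008     ]
[452 218   6   9  35] [454.2        222.51428571] [ 0.49434101 -0.32219553  0.008     ]
[337 224  17  12  73] [346.04109589 232.73972603] [ 0.46498454 -0.07742934  0.008     ]
[373 229  20  11  79] [382.21518987 235.81012658] [ 0.46000012 -0.15968408  0.008     ]
[412 231  21  13 105] [420.63809524 238.79047619] [ 0.45536642 -0.24669808  0.008     ]
[451 234  20  12 191] [461.15183246 239.57591623] [ 0.4558564  -0.33799981  0.008     ]
```

View pics/crop.png

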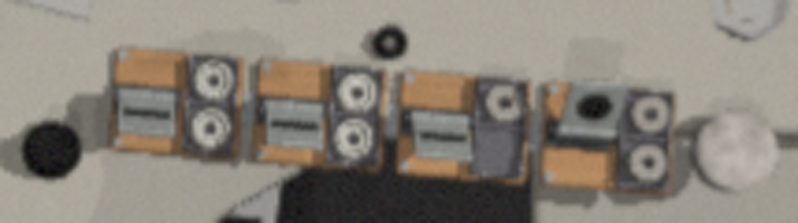

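Tiles from left to right in the crop: the first (145,105) and second (293,120) show the bar, but both their pockets are filled. The third shows the bar and its near pocket (497,150) is empty. The fourth shows the disc and is full. So the first two flaps must be pushed away from the robot.

```bash
python3 - <<'E'
from h import *
import pickle
c=pickle.load(open('top.pkl','rb'))
P=lambda x,y,z:onz(c,305+(x+.5)/3.712-.5,195+(y+.5)/3.717-.5,z).round(4)
for n,ed,ce in((1,(146,132),(176,103.5)),(2,(292,144),(320,115))):
    print(n,'free edge',P(*ed,.062),'tile centre',P(*ce,.006))
E
python3 -m crank '[[0,0.05,0.08,0,0,0,-0.15],[0,0.1,0.15,0,0,0,-0.31],[0,0.15,0.23,0,0,0,-0.31],[0,0.19,0.3,0,0,0,-0.31],[0,0.22,0.37,0,0,0,-0.31],[0,0.24,0.44,0,0,0,-0.31],[0,0.255,0.5,0,0,0,-0.31],[0,0.255,0.505,-0.03,0,0,-0.31],[0,0.255,0.505,-0.06,0,0,-0.31],[0,0.255,0.505,-0.08,0,0,-0.31],[0,0.255,0.505,-0.08,0,0,-0.31],[0,0.255,0.505,-0.08,0,0,-0.31]]' 20
```

```text
1 free edge [ 0.4655 -0.0712  0.062 ] tile centre [ 0.489  -0.0907  0.006 ]
2 free edge [ 0.4605 -0.1572  0.062 ] tile centre [ 0.4841 -0.1791  0.006 ]
time: 1.6
tcp_pos: [0.4057, -0.0765, 0.1523]
orientation: [[0.998, -0.057, 0.001], [-0.057, -0.998, -0.001], [0.001, 0.001, -1.0]]
ft_force: [0.9, -0.6, 0.0]
finger_gap: -0.002
grasp_force: 0.0
```

```bash
python3 -m crank '[[0,0.018,0.005,-0.04,0,0,0],[0,0.018,0.005,-0.08,0,0,0],[0,0.018,0.005,-0.102,0,0,0],[0,0.03,0.005,-0.102,0,0,0],[0,0.038,0.004,-0.102,0,0,0],[0,0.046,0.004,-0.102,0,0,0],[0,0.053,0.004,-0.102,0,0,0],[0,0.059,0.003,-0.102,0,0,0],[0,0.065,0.003,-0.102,0,0,0],[0,0.071,0.003,-0.102,0,0,0],[0,0.076,0.003,-0.102,0,0,0],[0,0.081,0.003,-0.102,0,0,0],[0,0.081,0.003,-0.102,0,0,0],[0,0.081,0.003,-0.102,0,0,0],[0,0.05,0.003,-0.102,0,0,0],[0,0.018,0.003,-0.102,0,0,0],[0,0.008,0,-0.07,0,0,0],[0,0,0,-0.05,0,0,0]]'
python3 - <<'E'
from h import *
c=bot.capture("top");f=c['frame'][...,::-1]
cv2.imwrite('pics/crop2.png',cv2.resize(f[195:255,305:520],(798,223),interpolation=cv2.INTER_CUBIC))
E
```

```text
time: 3.85
tcp_pos: [0.4052, -0.076, 0.1025]
orientation: [[0.998, -0.057, 0.001], [-0.057, -0.998, -0.0], [0.001, 0.0, -1.0]]
ft_force: [0.1, 0.6, 0.3]
finger_gap: -0.002
grasp_force: 0.0
```

View pics/crop2.png

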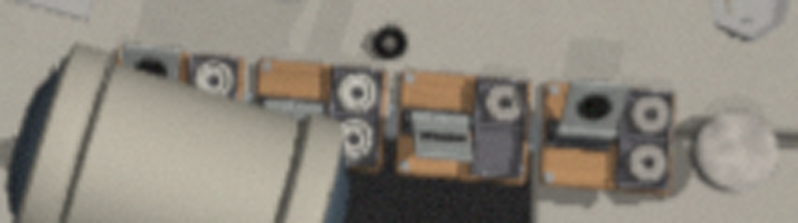

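The first flap now shows its disc (152,68). Next the second.

```bash
python3 -m crank '[[0,0,-0.04,0,0,0,0],[0,0.005,-0.083,0,0,0,0],[0,0.012,-0.083,-0.03,0,0,0],[0,0.012,-0.083,-0.052,0,0,0],[0,0.024,-0.083,-0.052,0,0,0],[0,0.032,-0.083,-0.052,0,0,0],[0,0.04,-0.084,-0.052,0,0,0],[0,0.047,-0.084,-0.052,0,0,0],[0,0.053,-0.084,-0.052,0,0,0],[0,0.059,-0.085,-0.052,0,0,0],[0,0.065,-0.085,-0.052,0,0,0],[0,0.07,-0.085,-0.052,0,0,0],[0,0.075,-0.085,-0.052,0,0,0],[0,0.075,-0.085,-0.052,0,0,0],[0,0.075,-0.085,-0.052,0,0,0],[0,0.045,-0.085,-0.052,0,0,0],[0,0.012,-0.085,-0.052,0,0,0],[0,0,-0.085,-0.02,0,0,0],[0,0,-0.085,0.03,0,0,0]]'
python3 -m crank '[[0,-0.02,-0.06,0.04,0,0,0],[0,-0.05,-0.12,0.08,0,0,0],[0,-0.08,-0.18,0.1,0,0,0],[0,-0.12,-0.24,0.1,0,0,0],[0,-0.16,-0.3,0.1,0,0,0],[0,-0.2,-0.36,0.1,0,0,0],[0,-0.22,-0.4,0.1,0,0,0],[0,-0.22,-0.4,0.1,0,0,0],[0,-0.22,-0.4,0.1,0,0,0],[0,-0.22,-0.4,0.1,0,0,0]]'
python3 - <<'E'
from h import *
c=bot.capture("top");f=c['frame'][...,::-1]
cv2.imwrite('pics/crop3.png',cv2.resize(f[195:255,305:520],(798,223),interpolation=cv2.INTER_CUBIC))
E
```

```text
time: 6.28
tcp_pos: [0.4036, -0.1603, 0.1304]
orientation: [[0.998, -0.057, -0.003], [-0.057, -0.998, 0.002], [-0.004, -0.001, -1.0]]
ft_force: [0.4, -0.5, 0.2]
finger_gap: -0.001
grasp_force: 0.0
time: 7.52
tcp_pos: [0.1858, -0.5603, 0.2311]
orientation: [[0.998, -0.056, 0.0], [-0.056, -0.998, 0.001], [0.0, -0.001, -1.0]]
ft_force: [0.2, 0.3, 0.5]
finger_gap: -0.005
grasp_force: 0.0
```

View pics/crop3.png

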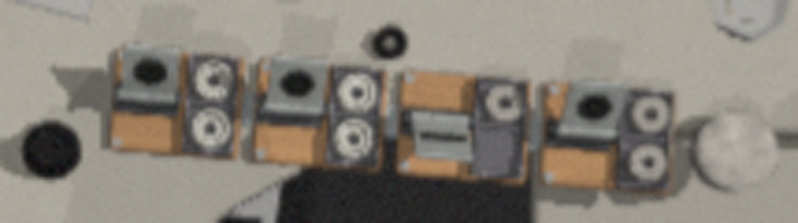

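Flaps 1, 2 and 4 show discs (150,70; 297,83; 595,107), flap 3 with its empty pocket shows the bar (442,135), and nothing else has moved.

```bash
python3 -c "from rig import bot; print(bot.hand_in())"
```

```text
the job is handed in; nothing more can be done
None
```

I flipped the two wrong flaps (first and second from the left) to the disc; the final picture shows discs on the three full racks, the bar on the one with an empty pocket and nothing else moved, and the job is handed in.

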